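Roll the greased valve knob up the service ramp and close the keeper

TASK

The chrome knob has just been greased, so do not grip or lift it: with the fingertips, push it gently and steadily up the white ramp until it drops into the blue seat against the steel stop, never letting it run away or roll back on the slope. Once it rests in the seat, push the red tab so that the keeper bar slides fully shut behind the knob, and leave everything else on the bench where it is.

Things in the scene. Friction and masses are not known exactly. Their poses are not given: they have to be found in the camera images.
- ramp: Fixed ramp: a white lane 46 mm wide along its x, with a blue seat on top. Origin on the bench under the centre line; x points level and uphill, y left, z up. Level foot x -155 to -55 mm, surface z 12; toe lip at x -160 to -155, up to z 18. Rails (4 mm, y 23 to 27 each side) stand 6 to 9 mm over foot and slope, 12 over the seat. A 4 mm base plate spans x 23 to 133, y -95 to 5.
- slope_foot (a point): Foot of the slope on the lane's centre line: x -55, z 12 mm in the ramp's frame. From here the lane climbs straight (9 degrees) to the crest. Axes as the ramp's.
- crest (a point): Top edge of the slope on the centre line: x 85, z 34 mm in the ramp's frame. Just past it is a 4 mm step down into the level blue seat (x 85 to 121, surface z 30). Axes as the ramp's.
- stop_face (a point): Foot of the steel stop's face on the centre line: x 121, z 30 mm in the ramp's frame. The stop is 12 mm thick and reaches up to z 66. Axes as the ramp's.
- knob: Knurled chrome knob: cylinder 44 mm in diameter, 40 mm long, 0.2 to 0.37 kg, on the level foot, axle across the lane; slippery with grease (friction 0.28 to 0.42), rolls freely. Origin at its centre, y along the axle (x and z turn as it rolls). Seated at the stop, its centre is at x 97.5 to 99, z 52 mm in the ramp's frame.
- keeper (a joint): Keeper bar sliding level across the lane towards the ramp's +y, at x 64 to 72, z 46 to 56 mm in the ramp's frame. In m: 0 drawn back, 0.042 fully shut at its end stop, across the lane behind the seated knob. Starts within 6 mm of 0, stays where left, moves at 1 to 2 N. Its grey guide fills x 56 to 80, y -42 to -28, up to z 62.
- keeper_tab (a point): Point on the outer (-y) face of the keeper's red upright tab, to be pushed towards the ramp's +y. In the ramp's frame: x 68, z 74 mm, y -91 drawn back, -49 fully shut. The tab is 26 mm along x, 7 mm thick along y, and reaches from z 44 to z 84 mm.
- bench_block: Bystander: stainless block 70 x 70 x 30 mm with four round holes, beside the ramp on its +y side. Origin under its centre.
- front_cover: Bystander: grey plastic cover disc, 68 mm across, 16 mm high, beside the ramp's lower half on its -y side. Origin under its centre.
- mouthpiece: Bystander: amber mouthpiece, about 55 x 55 x 20 mm. Origin under its middle.
- grease_jar: Bystander: closed jar, 60 mm across, 55 mm high. Origin under its centre.
- brass_sleeve: Bystander: brass tube standing upright, 34 mm across, 45 mm high. Origin under its centre.
- screwdriver: Bystander: screwdriver lying on the bench. Origin under its middle.
There are look-alikes about, which are no part of the job. What is shaped like the knob but green or turquoise is not meant.

How it is judged:
On the way, in this order (a step that is already met when the one before it is completed fails the run):
1. the knob is on the slope, past its middle, before the keeper is shut (x of knob in the frame of ramp between 0.02 and 0.094 m and value of joint keeper below 0.02 m), for 0.05 s.
2. the knob has dropped into the seat against the stop, the keeper still open (x of knob in the frame of ramp between 0.094 and 0.104 m and z of knob in the frame of ramp between 0.049 and 0.0547 m and y of knob in the frame of ramp between -0.008 and 0.008 m and value of joint keeper below 0.02 m), for 0.2 s.
3. the keeper is shut behind it (x of knob in the frame of ramp between 0.094 and 0.104 m and z of knob in the frame of ramp between 0.049 and 0.0547 m and y of knob in the frame of ramp between -0.008 and 0.008 m and value of joint keeper above 0.038 m), for 0.2 s.
At the end, for the whole second after the job is handed in: The knob rests in the blue seat within 5 mm of the stop (dropped off the crest, at most 8 mm off the lane's centre line), at rest, and the keeper is shut to within 4 mm of its end (all of step 3 and linear speed of knob below 0.02 m/s); the robot touches nothing.
It fails at once if the knob runs free on the slope: faster than 0.2 m/s with no finger on it (about 2 cm of rolling back, or a flick) (x of knob in the frame of ramp between -0.05 and 0.078 m and linear speed of knob above 0.2 m/s and contact force between the fingers and knob below 0.01 N).
It fails at once if the knob is lifted more than about 1 cm off the lane (z of knob in the frame of ramp above 0.068 m or (x of knob in the frame of ramp below 0.015 m and z of knob in the frame of ramp above 0.056 m) or (x of knob in the frame of ramp below -0.06 m and z of knob in the frame of ramp above 0.046 m)).
It fails at once if the knob leaves the lane (y of knob in the frame of ramp above 0.03 m or y of knob in the frame of ramp below -0.03 m or z of knob in the frame of ramp below 0.025 m).
It fails at once if the knob is squeezed or pressed with more than 30 N (contact force between the fingers and knob above 30 N).
It fails at once if a bystander is shifted more than 15 mm (distance of any of bench_block, front_cover, mouthpiece, grease_jar, brass_sleeve, screwdriver from where it was at the start of the episode above 0.015 m).
It also fails if it takes over 43 s, if anything falls off the work surface, if the arm or the gripper's body presses on something with over 40 N, if the wrist force passes 120 N, or if a joint passes its speed limit or range.

ROBOT

A 6-joint arm with a two-finger parallel gripper is mounted at the origin on the work surface. World frame = base frame: x ahead of the robot, y to its left, z up, the work surface at z = 0. Lengths are in m, angles in rad, forces in N, time in s.
With the tool pointing down it reaches from about 0.375 to 0.75 m from the base axis. Payload 9 kg.
Tool frame: the origin (TCP) lies at the very end of the fingers, on their centre line; the grasp point (between the pads) lies 19 mm behind it; z points along the fingers, y is the line along which they close (so a half turn about z gives the same grasp; the last joint's range is limited). The gripper opens to 85 mm and grips with 20 to 120 N. Pads are 22 mm wide; open, the fingers measure 114 mm over their backs; the gripper's body (76 mm by 85 mm) begins 54 mm behind the grasp point. The pads swing forward as they close: fully open they stand 13 mm farther back than shut.
Start: joints at [-1.485, 0.104, 0.097, 1.564, 0, 1.353], TCP at [0.179, -0.573, 0.231] pointing down, gripper open.
Joint ranges: [-2.99, 2.99], [-0.84, 1.86], [-1.1, 1.16], [-1.84, 2.11], [-1.51, 1.56], [-3.14, 3.14]. Speed limits (rad/s): [2.22, 2.22, 2.57, 3.14, 3.14, 3.14].

INTERFACE

Orientations are given as [roll, pitch, yaw] about the fixed x, y, z axes, in that order (R = Rz(yaw) Ry(pitch) Rx(roll)).
In Python, from station import ctrl, imaging, models gives the robot as it stands.
- The arm moves only by the tool apply_moves, never from a script. Its argument "plan" is a list of rows, each a list of 5 numbers: the shift along the tool's x, y, z in mm, then the turn about the tool's z in rad, then the opening, from 0 (shut) to 1 (fully open). In form: [[dx, dy, dz, yaw, fingers], ...]. A call has 1 to 10 rows; each row shifts and turns the commanded pose from where the row before left it, along the tool's axes as they then stand; what a row does not reach is not made up. A row lasts 1/10 s, in which the tool goes at most 50 mm and 8.59 degrees, less where a joint would pass 70% of its speed; a pose out of reach is approached as far as the arm can. A call is refused whole if a number of a shift passes 50 or a number of a turn 0.15, either way. A call with a gripper value outside its range is refused whole. The fingers move at their own pace and stop on an object; the grip force is fixed at half the most. Time passes only in rows, so rows that do not move let the fingers close. It gives the time, the measured TCP pose, the force, the opening and the grip force at its end, in the units of the state.
- ctrl.observe(): the state, without advancing time (a new reading comes with each control period).
- imaging.get_image(name): name is "side" or "top"; returns the picture (480x640x3 uint8, red, green, blue); there is no depth.
- imaging.calibration(name): a dict with "mtx" (3x3 intrinsics, pixels), "T" (4x4, takes a point from camera to world coordinates). Camera axes: x right, y down, z forward; pixel columns grow to the right and rows downward; lengths in m; the calibration is good to about 2 mm. A picture is of the moment at which its call begins. calibration takes no time and is no camera call.
- ctrl.sign_off(): hands the job in; it is judged then, once.
Trained networks look in the newest picture that a camera, given by its name, has taken for a name from the list of things; names that differ only in an ending like _2 or _b are one class to them, and where a whole thing is asked for, a point or a joint stands for the part that bears it (a point fixed in the world has none). Each returns a list of dicts, best first, with "confidence" (0 to 1); they miss things now and then, are a little off and sometimes report something else, mostly with a low value. They report only what shows in the picture. A call takes as long as a camera call. They do not tell look-alikes from the thing itself.
- models.look_for(query, camera): "location" ([row, column] in pixels, amid what is visible of it).
- models.cut_out(query, camera): "mask" (480x640 bool, what is visible of it) and "location" ([row, column] in pixels, amid what is visible of it).
The state is a dict: "t": time; "joints": joint angles; "qvel": joint speeds; "joint_efforts": joint torques, N m; "position": TCP position; "tool_rot": TCP orientation; "force": force on the tool from outside, world axes, zero at the start; "ft_torque": the same for the moment, N m; "opening": finger opening in m; "finger_force": force on a finger pad.
Only numpy, scipy, OpenCV 4.12 (cv2) and the standard library are available. Lean on these libraries where they do the work, as an engineer would, in place of code of your own. Each camera call takes 0.05 s, during which the arm holds its last target. There are 200 camera calls.

## Working session

There is one attempt and no reset: what is moved stays moved. The work goes in short steps, Python scripts to look and compute and a tool call to move; the robot and the scene stay as the last step left them, time stands still between calls to the robot, and variables do not carry over. Pictures are saved under pics/ and viewed, at most 10 in all, crops included, and the job is handed in when it is done.

Besides the shell and the picture viewer there is one more tool, called after "Call:" by a JSON object that holds its "fn" and its "kwargs". apply_moves: Moves the arm, as the interface text tells. Its arguments: {"type":"object","properties":{"plan":{"type":"array"}},"required":["plan"]}

```bash
mkdir -p pics
python3 - <<'E'
from station import ctrl, imaging, models
import cv2, numpy as np
s=ctrl.observe(); print({k:np.round(s[k],3) for k in('t','position','tool_rot','force','opening')})
for c in('side','top'):
    im=imaging.get_image(c); cv2.imwrite(f'pics/{c}0.png',im[:,:,::-1])
    k=imaging.calibration(c); print(c,np.round(k['mtx'],1).tolist(),np.round(k['T'],3).tolist())
    for q in('ramp','knob','keeper','keeper_tab','slope_foot','crest','stop_face','bench_block','front_cover','grease_jar','brass_sleeve','mouthpiece','screwdriver'):
        print(q,[(np.round(d['location']).tolist(),round(d['confidence'],2)) for d in models.look_for(q,c)][:3])
E
```

```text
{'t': np.float64(0.0), 'position': array([ 0.179, -0.572,  0.231]), 'tool_rot': array([-3.14 , -0.   ,  0.304]), 'force': array([-0.014,  0.386,  0.511]), 'opening': np.float64(0.086)}
side [[557.0, 0.0, 323.3], [0.0, 557.0, 231.8], [0.0, 0.0, 1.0]] [[-0.921, -0.189, 0.342, 0.232], [-0.39, 0.473, -0.79, 0.837], [-0.012, -0.86, -0.509, 0.629], [0.0, 0.0, 0.0, 1.0]]
ramp [([309.0, 352.0], 0.59), ([174.0, 363.0], 0.48)]
knob [([261.0, 305.0], 0.93), ([245.0, 256.0], 0.91), ([226.0, 280.0], 0.7)]
keeper [([302.0, 339.0], 0.98)]
keeper_tab [([300.0, 336.0], 0.79), ([200.0, 435.0], 0.71), ([382.0, 243.0], 0.37)]
slope_foot [([308.0, 350.0], 0.82)]
crest [([309.0, 354.0], 0.61)]
stop_face [([306.0, 351.0], 0.94)]
bench_block [([271.0, 382.0], 0.66), ([382.0, 244.0], 0.53)]
front_cover [([294.0, 278.0], 0.74), ([274.0, 382.0], 0.17)]
grease_jar [([382.0, 246.0], 0.89)]
brass_sleeve [([420.0, 338.0], 0.91)]
mouthpiece [([198.0, 437.0], 0.6), ([306.0, 352.0], 0.42)]
screwdriver [([382.0, 246.0], 0.61), ([174.0, 361.0], 0.58)]
top [[519.8, 0.0, 310.2], [0.0, 519.8, 238.8], [0.0, 0.0, 1.0]] [[0.019, -0.979, 0.204, 0.379], [-1.0, -0.019, 0.0, -0.021], [0.004, -0.204, -0.979, 1.081], [0.0, 0.0, 0.0, 1.0]]
ramp [([284.0, 250.0], 0.68)]
knob [([157.0, 253.0], 0.97), ([166.0, 306.0], 0.89), ([231.0, 291.0], 0.74)]
keeper [([283.0, 212.0], 0.53), ([220.0, 499.0], 0.53)]
keeper_tab [([284.0, 214.0], 0.69), ([224.0, 246.0], 0.26)]
slope_foot [([283.0, 250.0], 0.82)]
crest [([284.0, 250.0], 0.96), ([309.0, 477.0], 0.17)]
stop_face [([288.0, 250.0], 0.58)]
bench_block [([293.0, 307.0], 0.68)]
front_cover [([223.0, 245.0], 0.8)]
grease_jar [([248.0, 133.0], 0.86), ([284.0, 250.0], 0.19)]
brass_sleeve [([321.0, 125.0], 0.61), ([312.0, 474.0], 0.34)]
mouthpiece [([310.0, 473.0], 0.71), ([287.0, 214.0], 0.57)]
screwdriver [([222.0, 498.0], 0.67), ([284.0, 250.0], 0.55)]
```

View pics/side0.png

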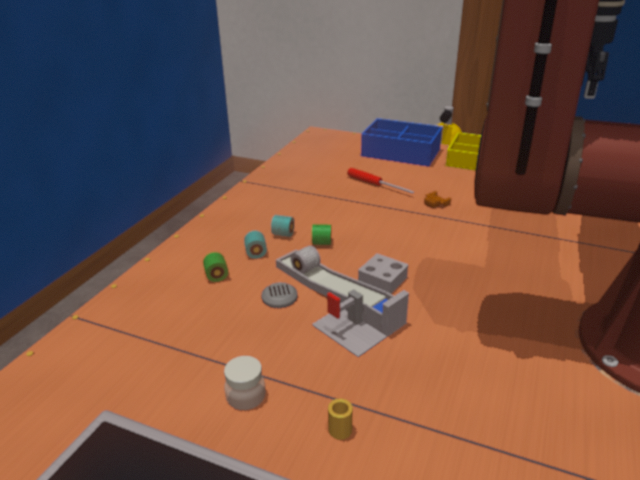

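View pics/top0.png

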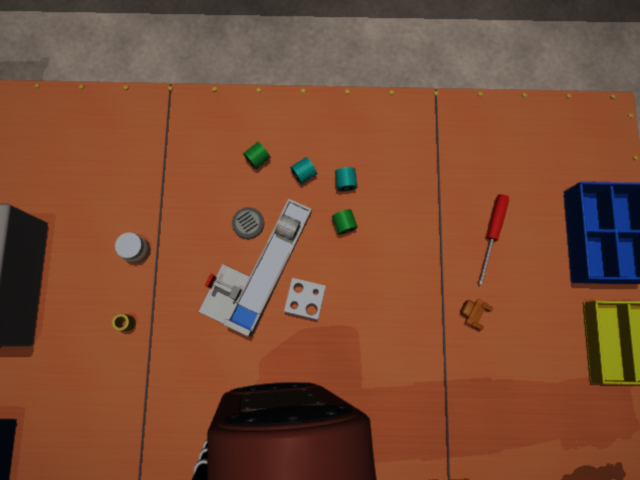

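Run:
```python
import cv2
t=cv2.imread('pics/top0.png')[190:340,190:340]; cv2.imwrite('pics/tc.png',cv2.resize(t,(600,600),interpolation=cv2.INTER_CUBIC))
t=cv2.imread('pics/side0.png')[235:360,255:420]; cv2.imwrite('pics/sc.png',cv2.resize(t,(792,600),interpolation=cv2.INTER_CUBIC))
```

```text
(no output)
```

View pics/tc.png

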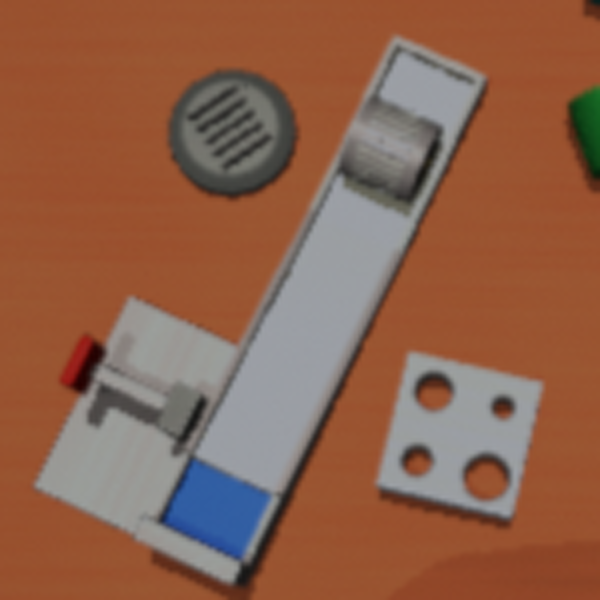

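View pics/sc.png

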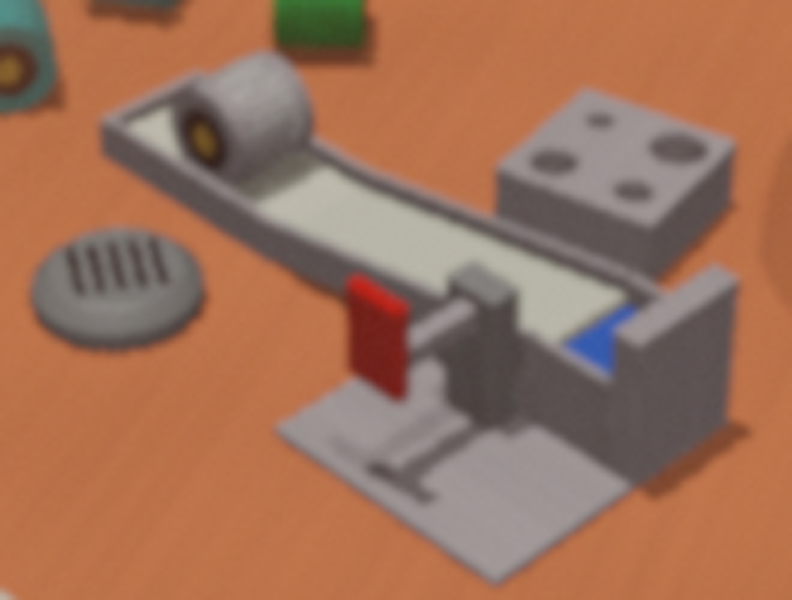

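```bash
cat > h.py <<'E'
import numpy as np, cv2
from scipy.optimize import least_squares
from station import ctrl, imaging, models
def proj(c,P):
    k=imaging.calibration(c); T=np.linalg.inv(k['T']); p=np.atleast_2d(P)@T[:3,:3].T+T[:3,3]; p=p@k['mtx'].T; return p[:,:2]/p[:,2:]
def rw(p,P):
    c,s=np.cos(p[2]),np.sin(p[2]); P=np.atleast_2d(P)/1000.; return np.c_[p[0]+c*P[:,0]-s*P[:,1],p[1]+s*P[:,0]+c*P[:,1],P[:,2]]
E
cat > fit.py <<'E'
from h import *
top=[((395,38),(-160,-27,18)),((487,75),(-160,27,18)),((195,458),(85,-23,34)),((272,492),(85,23,34)),((130,297),(23,-95,4)),((37,487),(133,-95,4))]
side=[((278,430),(23,-95,4)),((497,583),(133,-95,4)),((103,122),(-160,-27,18)),((195,75),(-160,27,18))]
ut=np.array([a for a,_ in top])/4+190-.4; us=np.array([a for a,_ in side])/4.8+[255,235]-.4
Pt=np.array([b for _,b in top]);Ps=np.array([b for _,b in side])
f=lambda p:np.r_[(proj('top',rw(p,Pt))-ut).ravel(),(proj('side',rw(p,Ps))-us).ravel()]
for g in (f,lambda p:f(p)[:12],lambda p:f(p)[12:]):
    r=least_squares(g,[.45,.05,3.6],loss='soft_l1'); print(r.x.round(4)); print(f(r.x).round(1))
    p=r.x
p=least_squares(f,[.45,.05,3.6],loss='soft_l1').x
np.save('p.npy',p)
# knob: masks
for c in('top','side'):
    for d in models.cut_out('knob',c):
        ys,xs=np.nonzero(d['mask']); print(c,np.round(d['location']),xs.min(),xs.max(),ys.min(),ys.max(),round(xs.mean(),1),round(ys.mean(),1))
for x in(-140,-130,-120,-110,-100,-90): print(x,proj('top',rw(p,(x,0,34))).round(1),proj('side',rw(p,(x,0,34))).round(1))
for y in (-95,-91,-87,-83):print(y,proj('top',rw(p,[(55,y,84),(81,y,84)])).round(1).tolist(),proj('side',rw(p,[(55,y,84),(81,y,84)])).round(1).tolist())
E
python3 fit.py
```

```text
[0.5303 0.066  2.7296]
[ 0.1 -0.7  0.2  0.4 -0.4 -0.2  1.   1.   0.1 -0.2 -0.7  0.3 -0.5 -0.1
  0.3  0.2 -1.   0.   0.3 -0.4]
[0.5306 0.0661 2.731 ]
[-0.  -0.8  0.1  0.2 -0.3 -0.3  1.1  0.8  0.  -0.3 -0.7  0.3 -0.5 -0.1
  0.3  0.1 -1.2  0.1  0.1 -0.4]
[0.5299 0.066  2.7275]
[ 0.3 -0.4  0.4  0.7 -0.4 -0.1  1.   1.1  0.1 -0.1 -0.8  0.4 -0.3 -0.1
  0.4  0.3 -0.7 -0.   0.7 -0.4]
top [229. 290.] 275 299 214 239 287.1 226.6
top [156. 254.] 244 268 142 167 256.2 154.6
top [176. 349.] 335 356 167 189 346.1 178.2
top [220. 343.] 333 356 210 233 344.4 221.0
top [168. 304.] 292 315 158 182 303.5 169.8
top [223. 245.] 232 264 206 238 247.9 222.2
side [246. 256.] 244 266 229 257 255.1 243.5
side [225. 281.] 271 294 214 236 282.6 225.4
side [235. 319.] 311 332 222 244 322.0 233.3
side [268. 213.] 203 228 252 281 215.4 266.4
side [261. 306.] 291 320 245 272 305.7 258.8
-140 [[295.8 209.9]] [[291.6 252. ]]
-130 [[293.8 214.1]] [[294.9 254. ]]
-120 [[291.8 218.4]] [[298.2 256. ]]
-110 [[289.7 222.6]] [[301.6 258. ]]
-100 [[287.7 226.9]] [[305.1 260. ]]
-90 [[285.6 231.2]] [[308.5 262. ]]
-95 [[208.0, 272.0], [201.9, 284.1]] [[324.3, 294.9], [335.6, 302.0]]
-91 [[209.9, 272.8], [203.7, 285.0]] [[326.1, 293.8], [337.4, 300.9]]
-87 [[211.7, 273.7], [205.6, 285.9]] [[327.9, 292.8], [339.2, 299.8]]
-83 [[213.6, 274.5], [207.4, 286.8]] [[329.7, 291.7], [341.0, 298.8]]
```

```bash
cat > rows.py <<'E'
from h import *
p=np.load('p.npy'); s=ctrl.observe(); P=np.array(s['position']); yaw=s['tool_rot'][2]
G=rw(p,(-144,0,100))[0]; n=18; dw=(p[2]-yaw)/n; print(G.round(4),dw)
for i in range(n):
    y=yaw+i*dw; d=(G-P)/n*1000
    print([round(float(d[0]*np.cos(y)+d[1]*np.sin(y)),1),round(float(d[0]*np.sin(y)-d[1]*np.cos(y)),1),round(float(-d[2]),1),round(float(-dw),4),0])
E
python3 rows.py
```

```text
[0.6622 0.0084 0.1   ] 0.13476789952256307
[35.2, -22.8, 7.3, -0.1348, 0]
[38.0, -17.8, 7.3, -0.1348, 0]
[40.0, -12.6, 7.3, -0.1348, 0]
[41.4, -7.1, 7.3, -0.1348, 0]
[41.9, -1.5, 7.3, -0.1348, 0]
[41.8, 4.2, 7.3, -0.1348, 0]
[40.8, 9.8, 7.3, -0.1348, 0]
[39.1, 15.2, 7.3, -0.1348, 0]
[36.7, 20.3, 7.3, -0.1348, 0]
[33.7, 25.0, 7.3, -0.1348, 0]
[30.0, 29.3, 7.3, -0.1348, 0]
[25.8, 33.1, 7.3, -0.1348, 0]
[21.1, 36.3, 7.3, -0.1348, 0]
[16.1, 38.8, 7.3, -0.1348, 0]
[10.7, 40.6, 7.3, -0.1348, 0]
[5.1, 41.6, 7.3, -0.1348, 0]
[-0.5, 42.0, 7.3, -0.1348, 0]
[-6.1, 41.5, 7.3, -0.1348, 0]
```

Call:
{"fn": "apply_moves", "kwargs": {"plan": [[35,-23,2,-0.135,0],[38,-18,2,-0.135,0],[40,-13,2,-0.135,0],[41,-7,2,-0.135,0],[42,-2,2,-0.135,0],[42,4,2,-0.135,0],[41,10,2,-0.135,0],[39,15,2,-0.135,0],[37,20,2,-0.135,0]]}}

```text
t: 2.4
position: [0.4201, -0.2791, 0.2134]
tool_rot: [3.141, 0.001, 1.524]
force: [-0.5, -1.4, -0.1]
opening: -0.0001
finger_force: 0.0
```

Call:
{"fn": "apply_moves", "kwargs": {"plan": [[34,25,5,-0.135,0],[30,29,10,-0.135,0],[26,33,10,-0.135,0],[21,36,10,-0.135,0],[16,39,10,-0.135,0],[11,41,10,-0.135,0],[5,42,10,-0.135,0],[0,42,10,-0.135,0],[-6,41,5,-0.135,0],[0,0,0,0,0]]}}

```text
t: 3.4
position: [0.66, 0.0157, 0.1309]
tool_rot: [3.141, -0.002, 2.742]
force: [0.5, -0.5, -0.8]
opening: 0.0001
finger_force: 0.0
```

```bash
cat >> h.py <<'E'
def state(img=None):
    p=np.load('p.npy'); s=ctrl.observe(); P=np.array(s['position']); d=(P[:2]-p[:2])*1000; c,n=np.cos(p[2]),np.sin(p[2])
    f=np.array(s['force']); 
    print('t',round(float(s['t']),2),'ramp xyz',np.round([c*d[0]+n*d[1],-n*d[0]+c*d[1],P[2]*1000],1),'yawerr',round(float(s['tool_rot'][2]-p[2]),4),'rot',np.round(s['tool_rot'],3),'Framp',np.round([c*f[0]+n*f[1],-n*f[0]+c*f[1],f[2]],2),'open',round(float(s['opening']),4))
    print('j',np.round(s['joints'],2))
E
python3 -c "
from h import *
state()"
```

```text
t 3.4 ramp xyz [-139.1   -5.8  130.9] yawerr 0.0126 rot [ 3.141e+00 -2.000e-03  2.742e+00] Framp [-0.68  0.22 -0.78] open 0.0001
j [-0.17  0.29  0.13  1.41  0.    0.23]
```

Call:
{"fn": "apply_moves", "kwargs": {"plan": [[-6,-6,0,0.0126,0],[0,0,30,0,0],[0,0,30,0,0],[0,0,25,0,0],[0,0,10,0,0],[0,0,6,0,0],[0,0,6,0,0],[0,0,0,0,0],[0,0,0,0,0]]}}

```text
t: 4.3
position: [0.6628, 0.0035, 0.0274]
tool_rot: [3.141, 0.001, 2.721]
force: [-0.4, 0.1, 0.1]
opening: 0.0
finger_force: 0.0
```

```bash
python3 -c "
from h import *
state()
t=imaging.get_image('top')[190:340,190:340]; s=imaging.get_image('side')[235:335,255:380]
cv2.imwrite('pics/b.png',np.hstack([cv2.resize(t,(400,400)),cv2.resize(s,(400,400))])[:,:,::-1])"
```

```text
t 4.3 ramp xyz [-146.5    4.2   27.4] yawerr -0.0086 rot [3.141e+00 1.000e-03 2.721e+00] Framp [0.39 0.01 0.1 ] open 0.0
j [-0.19  0.35  0.01  1.22 -0.    0.23]
```

View pics/b.png

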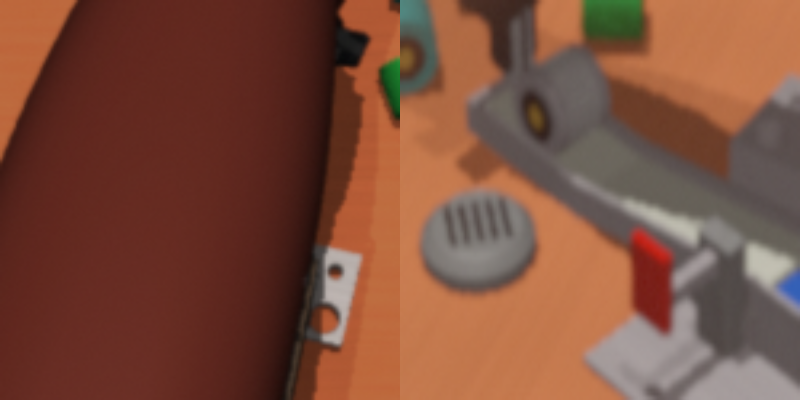

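Call:
{"fn": "apply_moves", "kwargs": {"plan": [[0,4,3,-0.0086,0],[2,0,1,0,0],[2,0,0,0,0],[2,0,0,0,0],[2,0,0,0,0],[2,0,0,0,0],[2,0,0,0,0],[2,0,0,0,0],[2,0,0,0,0],[2,0,0,0,0]]}}

```text
t: 5.4
position: [0.6472, 0.0147, 0.0223]
tool_rot: [-3.142, 0.0, 2.73]
force: [-0.8, -0.3, 1.1]
opening: -0.0001
finger_force: 0.2
```

```bash
cat > k.py <<'E'
from h import *
state(); p=np.load('p.npy')
imaging.get_image('side')
L=models.cut_out('knob','side')
xs=np.arange(-130,105)
def zc(x): return 34 if x<-57 else (52 if x>90 else 12+(x+55)*.157+22.3)
ln=proj('side',rw(p,[(x,0,zc(x)) for x in xs]))
for d in L:
    ys,us=np.nonzero(d['mask']); 
    e=np.hypot(*(ln-[us.mean(),ys.mean()]).T); i=e.argmin()
    if e[i]<8: print('knob x~',xs[i],'off',round(e[i],1),'conf',round(d['confidence'],2), (us.mean().round(1),ys.mean().round(1)),us.min(),us.max(),ys.min(),ys.max())
E
python3 k.py
```

```text
t 5.4 ramp xyz [-127.7    0.3   22.3] yawerr 0.0002 rot [-3.142  0.     2.73 ] Framp [0.57 0.6  1.06] open -0.0001
j [-0.18  0.31 -0.05  1.21 -0.    0.23]
knob x~ -97 off 1.1 conf 0.78 (np.float64(306.7), np.float64(259.8)) 292 322 246 274
```

Call:
{"fn": "apply_moves", "kwargs": {"plan": [[3,0,0,0,0],[4,0,0,0,0],[4,0,0,0,0],[4,0,0,0,0],[4,0,0,0,0],[4,0,0,0,0],[4,0,0,0,0],[3,0,0,0,0],[3,0,0,0,0],[3,0,0,0,0]]}}

```text
t: 6.5
position: [0.6142, 0.0291, 0.0223]
tool_rot: [-3.142, 0.0, 2.73]
force: [-0.2, -0.1, -0.9]
opening: -0.0004
finger_force: 0.0
```

```bash
python3 k.py
```

```text
t 6.5 ramp xyz [-91.7   0.3  22.3] yawerr 0.0002 rot [-3.142  0.     2.73 ] Framp [ 0.14  0.19 -0.91] open -0.0004
j [-0.17  0.22 -0.16  1.19 -0.    0.25]
knob x~ -59 off 0.8 conf 0.95 (np.float64(320.0), np.float64(267.9)) 305 335 254 281
```

Call:
{"fn": "apply_moves", "kwargs": {"plan": [[3,0,0,0,0],[3,0,-0.5,0,0],[3,0,-0.5,0,0],[3,0,-0.5,0,0],[3,0,-0.5,0,0],[3,0,-0.5,0,0],[3,0,-0.5,0,0],[3,0,-0.5,0,0],[3,0,-0.5,0,0],[3,0,-0.5,0,0]]}}

```text
t: 7.6
position: [0.5866, 0.0411, 0.0268]
tool_rot: [-3.142, 0.0, 2.73]
force: [1.8, -0.1, 1.2]
opening: 0.0001
finger_force: 0.7
```

```bash
python3 k.py
```

```text
t 7.6 ramp xyz [-61.6   0.3  26.8] yawerr 0.0002 rot [-3.142  0.     2.73 ] Framp [-1.69 -0.6   1.23] open 0.0001
j [-0.15  0.13 -0.24  1.19 -0.    0.26]
knob x~ -30 off 1.1 conf 0.78 (np.float64(330.5), np.float64(271.9)) 314 346 258 286
```

Contact holds; continue up the slope.

Call:
{"fn": "apply_moves", "kwargs": {"plan": [[3,0,-0.5,0,0],[4,0,-0.6,0,0],[4,0,-0.6,0,0],[4,0,-0.6,0,0],[4,0,-0.6,0,0],[4,0,-0.6,0,0],[4,0,-0.6,0,0],[4,0,-0.6,0,0],[4,0,-0.6,0,0],[3,0,-0.5,0,0]]}}

```text
t: 8.7
position: [0.5516, 0.0564, 0.0326]
tool_rot: [-3.141, -0.0, 2.73]
force: [1.2, -0.4, -0.5]
opening: -0.0003
finger_force: 0.7
```

```bash
python3 k.py
```

```text
t 8.7 ramp xyz [-23.3   0.3  32.6] yawerr 0.0003 rot [-3.141 -0.     2.73 ] Framp [-1.26 -0.14 -0.5 ] open -0.0003
j [-0.13  0.03 -0.34  1.2  -0.    0.28]
knob x~ 9 off 1.0 conf 0.59 (np.float64(345.6), np.float64(278.1)) 330 361 264 292
```

Call:
{"fn": "apply_moves", "kwargs": {"plan": [[3,0,-0.5,0,0],[4,0,-0.6,0,0],[4,0,-0.6,0,0],[4,0,-0.6,0,0],[4,0,-0.6,0,0],[4,0,-0.6,0,0],[4,0,-0.6,0,0],[4,0,-0.6,0,0],[4,0,-0.6,0,0],[3,0,-0.5,0,0]]}}

```text
t: 9.8
position: [0.5168, 0.0716, 0.0384]
tool_rot: [-3.142, -0.0, 2.73]
force: [1.0, -1.0, 0.8]
opening: -0.0001
finger_force: 0.6
```

```bash
python3 k.py
```

```text
t 9.8 ramp xyz [14.6  0.3 38.4] yawerr 0.0003 rot [-3.142 -0.     2.73 ] Framp [-1.33  0.52  0.84] open -0.0001
j [-0.11 -0.08 -0.44  1.21 -0.    0.3 ]
knob x~ 47 off 3.6 conf 0.78 (np.float64(362.1), np.float64(282.0)) 345 377 269 295
```

Call:
{"fn": "apply_moves", "kwargs": {"plan": [[3,0,-0.5,0,0],[3,0,-0.5,0,0],[3,0,-0.5,0,0],[3,0,-0.5,0,0],[3,0,-0.5,0,0],[3,0,-0.5,0,0],[3,0,-0.5,0,0],[3,0,-0.5,0,0],[3,0,-0.5,0,0],[3,0,-0.5,0,0]]}}

```text
t: 10.9
position: [0.4894, 0.0836, 0.0434]
tool_rot: [-3.141, -0.0, 2.73]
force: [1.3, -0.3, -0.0]
opening: 0.0001
finger_force: 0.6
```

```bash
python3 k.py
```

```text
t 10.9 ramp xyz [44.5  0.3 43.4] yawerr 0.0002 rot [-3.141 -0.     2.73 ] Framp [-1.32 -0.28 -0.02] open 0.0001
j [-0.09 -0.16 -0.51  1.23 -0.    0.32]
knob x~ 78 off 2.1 conf 0.68 (np.float64(374.8), np.float64(288.7)) 356 392 273 305
```

Call:
{"fn": "apply_moves", "kwargs": {"plan": [[2,0,-0.3,0,0],[2,0,-0.3,0,0],[2,0,-0.3,0,0],[2,0,-0.3,0,0],[2,0,0,0,0],[2,0,0,0,0],[2,0,0,0,0],[2,0,0,0,0],[2,0,0,0,0],[0,0,0,0,0]]}}

```text
t: 12.0
position: [0.4729, 0.0908, 0.0445]
tool_rot: [-3.142, -0.0, 2.73]
force: [0.4, -0.4, 0.2]
opening: 0.0004
finger_force: 0.0
```

```bash
python3 k.py; python3 -c "
import cv2
from station import imaging
cv2.imwrite('pics/e.png',cv2.resize(imaging.get_image('side')[235:335,295:420],(750,600))[:,:,::-1])"
```

```text
t 12.0 ramp xyz [62.5  0.3 44.5] yawerr 0.0003 rot [-3.142 -0.     2.73 ] Framp [-0.58  0.22  0.24] open 0.0004
j [-0.08 -0.21 -0.55  1.23 -0.    0.33]
knob x~ 93 off 2.2 conf 0.69 (np.float64(381.4), np.float64(294.0)) 367 397 280 310
```

View pics/e.png

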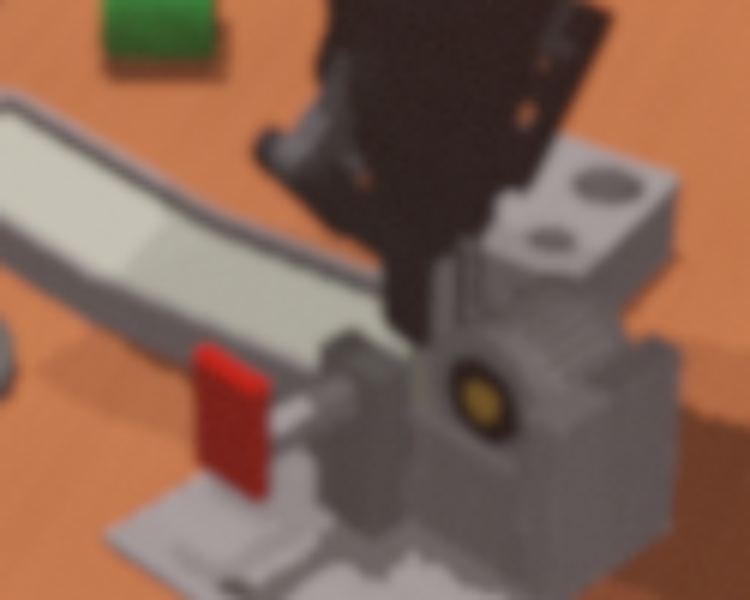

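Call:
{"fn": "apply_moves", "kwargs": {"plan": [[-4,0,-3,0,0],[0,0,-20,0,0],[0,0,-25,0,0],[0,0,-25,0,0],[5,35,0,0,0],[5,35,0,0,0],[0,35,0,0,0],[0,23,0,0,0],[0,0,0,0,0],[0,0,0,0,0]]}}

```text
t: 13.15
position: [0.5189, 0.2104, 0.1174]
tool_rot: [-3.141, -0.0, 2.731]
force: [0.1, -0.6, 0.2]
opening: -0.0
finger_force: 0.0
```

```bash
python3 k.py; python3 -c "
from h import *
p=np.load('p.npy'); print(proj('side',rw(p,[(98,-20,52),(98,-24,52),(98,-16,52)])))
cv2.imwrite('pics/f.png',np.hstack([cv2.resize(imaging.get_image('side')[255:335,315:415],(400,320)),cv2.resize(imaging.get_image('top')[240:340,190:290],(320,320))])[:,:,::-1])"
```

```text
t 13.15 ramp xyz [  68.2 -127.7  117.4] yawerr 0.0011 rot [-3.141 -0.     2.731] Framp [-0.29  0.5   0.22] open -0.0
j [ 0.15 -0.01 -0.22  1.35 -0.    0.56]
knob x~ 93 off 2.4 conf 0.73 (np.float64(381.7), np.float64(293.9)) 367 399 280 311
[[374.75267924 302.36547905]
 [373.14164913 303.40148639]
 [376.35561045 301.33467989]]
```

View pics/f.png

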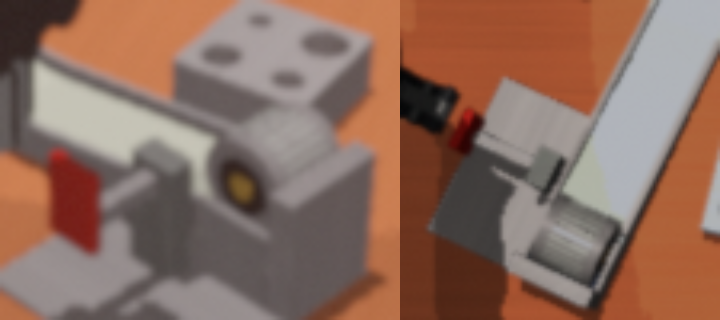

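Call:
{"fn": "apply_moves", "kwargs": {"plan": [[0,0,25,0,0],[0,0,25,0,0],[0,0,3,0,0],[0,-10,0,0,0],[0,-8,0,0,0],[0,-5,0,0,0],[0,-5,0,0,0],[0,-5,0,0,0],[0,-5,0,0,0],[0,-5,0,0,0]]}}

```text
t: 14.35
position: [0.5018, 0.1707, 0.0648]
tool_rot: [3.141, 0.0, 2.73]
force: [1.4, 1.1, 1.2]
opening: -0.0
finger_force: 0.7
```

```bash
python3 k.py
```

```text
t 14.35 ramp xyz [ 68.  -84.4  64.8] yawerr 0.0003 rot [3.141 0.    2.73 ] Framp [-0.88 -1.56  1.2 ] open -0.0
j [ 0.08 -0.07 -0.38  1.26 -0.    0.49]
knob x~ 93 off 2.3 conf 0.57 (np.float64(381.5), np.float64(294.0)) 366 400 279 311
```

Call:
{"fn": "apply_moves", "kwargs": {"plan": [[0,-4,0,0,0],[0,-4,0,0,0],[0,-4,0,0,0],[0,-3,0,0,0],[0,-2,0,0,0],[0,0,0,0,0]]}}

```text
t: 15.05
position: [0.4947, 0.155, 0.0645]
tool_rot: [-3.141, -0.0, 2.729]
force: [-0.7, -0.4, 0.7]
opening: -0.0001
finger_force: 0.0
```

```bash
python3 k.py
```

```text
t 15.05 ramp xyz [ 68.3 -67.3  64.5] yawerr -0.0001 rot [-3.141 -0.     2.729] Framp [0.51 0.66 0.71] open -0.0001
j [ 0.05 -0.11 -0.42  1.26 -0.    0.46]
knob x~ 90 off 2.6 conf 0.84 (np.float64(381.7), np.float64(293.7)) 366 399 279 311
```

Push by 1 mm steps until the end stop shows in the force.

Call:
{"fn": "apply_moves", "kwargs": {"plan": [[0,-1,0,0,0],[0,-1,0,0,0],[0,-1,0,0,0],[0,-1,0,0,0]]}}

```text
t: 15.55
position: [0.4933, 0.1517, 0.0645]
tool_rot: [-3.142, 0.0, 2.73]
force: [0.2, 1.0, 0.1]
opening: 0.0001
finger_force: 0.6
```

Call:
{"fn": "apply_moves", "kwargs": {"plan": [[0,-1,0,0,0],[0,-1,0,0,0]]}}

```text
t: 15.75
position: [0.4924, 0.1498, 0.0645]
tool_rot: [-3.142, 0.0, 2.73]
force: [0.6, 0.2, -1.6]
opening: -0.0002
finger_force: 0.6
```

```bash
python3 k.py
```

```text
t 15.75 ramp xyz [ 68.2 -61.6  64.5] yawerr 0.0002 rot [-3.142  0.     2.73 ] Framp [-0.47 -0.38 -1.64] open -0.0002
j [ 0.04 -0.12 -0.43  1.26 -0.    0.45]
knob x~ 93 off 2.4 conf 0.71 (np.float64(381.5), np.float64(293.8)) 366 399 280 311
```

Call:
{"fn": "apply_moves", "kwargs": {"plan": [[0,-1,0,0,0],[0,-1,0,0,0],[0,-1,0,0,0]]}}

```text
t: 16.15
position: [0.4922, 0.1491, 0.0647]
tool_rot: [3.136, 0.0, 2.731]
force: [6.8, 16.8, -4.9]
opening: -0.0002
finger_force: 8.9
```

Call:
{"fn": "apply_moves", "kwargs": {"plan": [[0,-1,0,0,0],[0,-1,0,0,0]]}}

```text
t: 16.35
position: [0.492, 0.1489, 0.0649]
tool_rot: [3.133, 0.0, 2.732]
force: [11.2, 25.8, -8.3]
opening: -0.0003
finger_force: 13.8
```

```bash
python3 -c "
from h import *
state(); p=np.load('p.npy')
print('outer top edge if shut',proj('side',rw(p,[(55,-49,84),(81,-49,84),(55,-42,84),(81,-42,84)])))
cv2.imwrite('pics/g.png',cv2.resize(imaging.get_image('side')[255:335,315:415],(750,600))[:,:,::-1])"
```

```text
t 16.35 ramp xyz [ 68.2 -60.6  64.9] yawerr 0.0024 rot [3.133 0.    2.732] Framp [  0.09 -28.12  -8.28] open -0.0003
j [ 0.03 -0.13 -0.44  1.26  0.01  0.44]
outer top edge if shut [[344.40354548 283.12635292]
 [355.7323998  289.83032639]
 [347.35642049 281.39874778]
 [358.68720139 288.04160965]]
```

View pics/g.png

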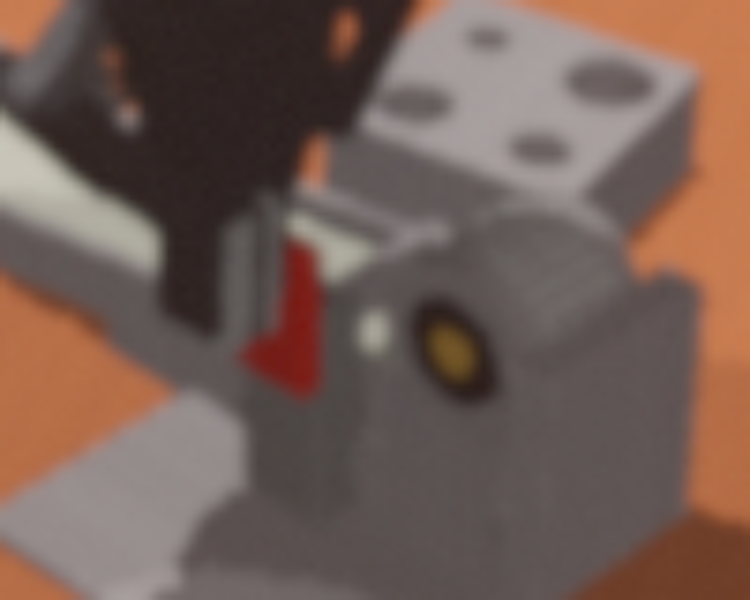

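Call:
{"fn": "apply_moves", "kwargs": {"plan": [[0,4,0,0,0],[0,10,0,0,0],[0,20,0,0,0],[0,20,-10,0,0],[0,0,-30,0,0],[0,0,-40,0,0],[0,0,-40,0,0],[0,0,0,0,0],[0,0,0,0,0]]}}

```text
t: 17.3
position: [0.5129, 0.195, 0.1856]
tool_rot: [3.141, 0.002, 2.73]
force: [-0.4, 0.5, 0.0]
opening: -0.0001
finger_force: 0.0
```

```bash
python3 k.py; python3 -c "
from h import *
cv2.imwrite('pics/z.png',np.hstack([cv2.resize(imaging.get_image('side')[255:335,315:415],(400,320)),cv2.resize(imaging.get_image('top')[240:340,190:290],(320,320))])[:,:,::-1])"
```

```text
t 17.3 ramp xyz [  67.6 -111.2  185.6] yawerr 0.0001 rot [3.141e+00 2.000e-03 2.730e+00] Framp [ 0.62 -0.31  0.01] open -0.0001
j [ 0.13 -0.06 -0.15  1.48 -0.    0.54]
knob x~ 90 off 2.4 conf 0.55 (np.float64(381.4), np.float64(293.8)) 365 400 279 312
```

View pics/z.png

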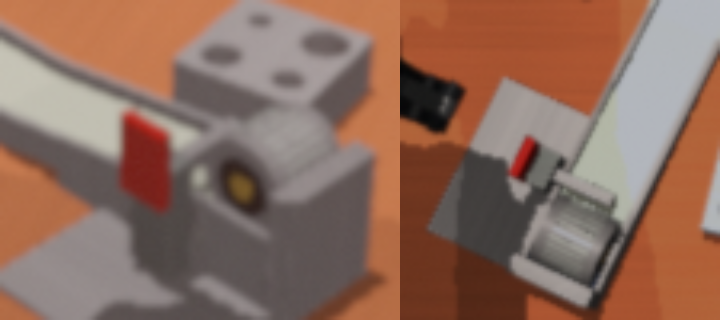

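The knob is seated against the stop and the keeper bar lies across the lane behind it. The gripper is clear of everything.

```bash
python3 -c "
from station import ctrl
print(ctrl.sign_off())"
```

```text
the job is handed in; nothing more can be done
None
```

The job is handed in at about 17 s of the 43 s allowed: the last picture shows the knob in the blue seat with the keeper bar across the lane behind it, pushed to its end stop (28 N) and the gripper clear; no verdict came back from the judge.

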